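Unlock the medicine box and hold its spring bolt back

ROBOT

A 6-joint arm with a two-finger parallel gripper is mounted at the origin on a cart in front of the work surface, level with it; the furniture and walls round the work are solid. World frame = base frame: x ahead of the robot, y to its left, z up, the work surface at z = 0. Lengths are in mm, angles in rad, forces in N, time in s.
With the tool pointing down it reaches from about 350 to 975 mm from the base axis. Payload 7.1 kg.
Tool frame: the origin (TCP) lies midway between the tips of the shut fingers; the grasp point (between the pads) lies 19 mm behind it; z points along the fingers, y is the direction in which the jaws open and shut (so a half turn about z gives the same grasp; the last joint's range is limited). The gripper opens to 88 mm and grips with 3 to 60 N. Pads are 20 mm wide; open, the fingers measure 115 mm over their backs; the gripper's body (75 mm by 178 mm) begins 61 mm behind the grasp point.
Start: joints at [-1.369, 0.423, 1.63, -0, 1.089, -0.019], TCP at [136.901, -609.805, 201.175] pointing down, gripper open.
Joint ranges: [-3, 3], [-0.9, 2.11], [0.09, 2.58], [-1.31, 4.45], [0.11, 2.69], [-2.54, 2.54]. Speed limits (rad/s): [2.39, 2.39, 3.01, 3.14, 3.14, 3.14].

INTERFACE

Orientations are given as a 3x3 rotation matrix whose columns are the frame's x, y, z axes.
In Python, from bench import robot gives the robot as it stands. The module is installed in compiled form; this text tells all that it offers.
- The arm moves only by the tool servo_tool, never from a script. Its argument "motion" is a list of rows, each an object with "xyz": the shift along the tool's x, y, z in m, a list of three; "spin": the turn about the tool's z in rad. A call has 1 to 5 rows; each row is the pose to reach, as a shift and turn from the pose commanded when the call began, along the tool's axes at that moment; what a row does not reach only later rows make up. A row lasts 1/10 s, in which the tool goes at most 50 mm and 8.59 degrees, less where a joint would pass 70% of its speed; a pose out of reach is approached as far as the arm can. A call with a gripper value outside its range is refused whole. "jaw" is the opening, from 0 (shut) to 1 (fully open), set as the call begins (left out, the last holds). The fingers move at their own pace and stop on an object; the grip force is fixed at half the most. Time passes only in rows, so rows that repeat a pose let the fingers close. It gives the time, the measured TCP pose, the force and the opening at its end, in the units of the state.
- robot.get_obs(): the state, without advancing time (a new reading comes with each control period).
- robot.grab_frame(name): name is "scene" or "top"; returns a dict with "color" (384x512x3 uint8, red, green, blue), "fx", "fy", "cx", "cy" (pixels), "rvec" (rotation vector, rad) and "tvec" (3), from world to camera coordinates, as OpenCV has them. Camera axes: x right, y down, z forward; pixel columns grow to the right and rows downward; lengths in mm; the calibration is good to about 2 mm. A picture is of the moment at which its call begins. There is no depth.
- robot.sign_off(): hands the job in, once; it reports no verdict.
The state is a dict: "time_s": time; "joints": joint angles; "qd": joint speeds; "joint_efforts": joint torques, N m; "position": TCP position; "ee_rot": TCP orientation; "wrist_force": force on the tool from outside, world axes, zero at the start; "moment": the same for the moment, N m; "finger_gap": opening from 0.0 (shut) to 1.0 (fully open).
Only numpy, scipy, OpenCV 4.12 (cv2) and the standard library are available. Lean on these libraries where they do the work, as an engineer would, in place of code of your own. Each camera call takes 0.05 s, during which the arm holds its last target.

TASK

The medicine box on the worktop is locked. Draw its key, the thick one with the oblong plastic bow, out of the wooden key block, push it fully home in the lock on the box (the wafers inside are sticky: press on and wiggle a little if it hangs) and turn it a quarter turn clockwise, as far as it goes. The bolt springs back as soon as the key is let go, so finish still gripping the key, fully in and turned, so that I can lift the lid; leave the other key in the block, and the mug and glass where they stand.

Things in the scene. Friction and masses are not known exactly. Their poses are not given: they have to be found in the camera images.
- lock_key_bow (a point): Centre of the black plastic bow of the medicine box's key (72 mm long, 30 g), upright in an outer slot of the block. The bow is a rounded slab 34 mm wide (its y), 30 mm high (z, up) and 10 mm thick (x): grip it across the flat faces. In the block it stands 50 to 80 mm above the worktop. Below it: an 8 mm high steel collar, 26 x 9 mm, its underside 23 mm below this point, then the blade.
- lock_key_tip (a point): Tip of that key's steel blade, 57 mm below the bow's centre along its z. The blade is 34 mm long, 12 mm wide (y) and 4 mm thick (x), its last 6 mm tapering to 2 mm. The key is the same turned half round. In the block the collar rests on the block's top and the blade stands in its slot with 0.75 mm of play each way.
- lock_key: The same key as a whole; its origin is the tip of the blade, its axes those of lock_key_bow.
- other_key_bow (a point): A bystander: centre of the round bow (a steel disc 28 mm across, 4 mm thick, reaching 14 mm less high than the plastic one) of another, all-steel key in the other outer slot of the block. It does not fit; leave it in its slot.
- key_block: Fixed wooden block, 50 (x) x 150 (y) x 42 mm high, origin at the centre of its underside. Three slots in its top at y = -45, 0 and +45 mm, long side along its y; the two keys stand in the outer ones (either may be in either), the middle one is empty.
- lock_box: Medicine box of white sheet metal, 170 (x) x 220 (y) x 80 mm high, screwed down, origin at the centre of its underside; its -x side faces the robot. An aluminium lock case, 52 x 60 x 22 mm, stands on its front deck, the lock's upright axis 62 mm in front (-x) of the origin, at y = 0. Behind it the lid, with a keeper that the bolt passes through.
- keyway (a point): Centre of the keyway's mouth, on the face of the round lock plug (28 mm across), which looks straight up, 105 mm above the worktop. The keyway goes straight down, 41 mm deep, 14.5 mm along this point's y and 6 mm along its x, widening over its top 2.5 mm to 18.5 x 11 mm. The point turns with the plug; while locked, its y lies along the box's y.
- lock_plug (a joint): Turn of the plug, rad: 0 locked, growing clockwise from above, stop at 1.5. A spring drives it back (0.03 to 0.09 Nm). Two sticky wafers meet the tip about 7 and 20 mm deep, each passed with 8 to 13 N of downward push; until the key is home they block the plug (to 0.4 Nm); home is the collar on the plug's face, tip 34 mm down. The key has 0.17 rad of play, so it turns up to about 1.7 rad itself.
- lock_bolt (a joint): How far the bolt is drawn back into the lock case, in m: 0 shot through the keeper of the lid, 0.014 fully back. The plug drives it; the end of the bolt leaves the keeper at 0.0105.
- mug_mid (a point): A bystander: the centre of a white mug, 82 mm across and 94 mm high, left of the key block.
- glass_mid (a point): A bystander: the centre of an upturned drinking glass, 80 mm across and 91 mm high, right of the box.

How it is judged (in metres and radians):
On the way, in this order (a step that is already met when the one before it is completed fails the run):
1. the key is drawn right out of the block (tip above the block's top) (height (world z) of lock_key_tip above 0.045 m and contact force between the fingers and lock_key above 1 N), for 0.1 s.
2. the key is fully home in the lock, the plug not yet turned (z of lock_key_tip in the frame of keyway below -0.031 m and horizontal distance between lock_key_tip and keyway below 0.006 m and angle between the z axis of lock_key and the z axis of keyway, either way round below 0.12 rad and value of joint lock_plug below 0.3 rad), for 0.1 s.
3. the plug is turned, with the key home, until the bolt is out of the keeper (z of lock_key_tip in the frame of keyway below -0.031 m and horizontal distance between lock_key_tip and keyway below 0.006 m and angle between the z axis of lock_key and the z axis of keyway, either way round below 0.12 rad and value of joint lock_plug above 1.2 rad), for 0.2 s.
At the end, for the whole second after the job is handed in: The key is still gripped (over 1 N), home in the lock (tip at least 31 mm below the mouth, within 6 mm of its axis, key within 0.12 rad of the axis), the plug held at over 1.2 rad and the bolt drawn back over 11 mm, clear of the keeper (all of step 3 and value of joint lock_bolt above 0.011 m and contact force between the fingers and lock_key above 1 N); the arm keeps its last pose, push and grip.
It fails at once if the other key is moved more than 15 mm (distance of other_key_bow from where it was at the start of the episode above 0.015 m).
It fails at once if the mug is moved more than 20 mm (distance of mug_mid from where it was at the start of the episode above 0.02 m).
It fails at once if the glass is moved more than 20 mm (distance of glass_mid from where it was at the start of the episode above 0.02 m).
It also fails if it takes over 54 s, if anything falls off the work surface, if the arm or the gripper's body presses on something with over 40 N, if the wrist force passes 120 N, or if a joint passes its speed limit or range.

## Working session

There is one attempt and no reset: what is moved stays moved. The work goes in short steps, Python scripts to look and compute and a tool call to move; the robot and the scene stay as the last step left them, time stands still between calls to the robot, and variables do not carry over. Pictures are saved under pics/ and viewed, and the job is handed in when it is done.

Besides the shell and the picture viewer there is one more tool, called after ">>>" as name(argument=value, ...) on one line, values as JSON. servo_tool: Moves the arm, as the interface text tells. Its arguments: {"type":"object","properties":{"motion":{"type":"array","items":{"type":"object","properties":{"xyz":{"type":"array","items":{"type":"number"}},"spin":{"type":"number"}}}},"jaw":{"type":"number"}},"required":["motion"]}

```bash
mkdir -p pics; cat > h.py <<'E'
import numpy as np,cv2
from bench import robot
def grab(n,tag):
    f=robot.grab_frame(n); im=cv2.cvtColor(np.asarray(f["color"]),cv2.COLOR_RGB2BGR)
    cv2.imwrite(f"pics/{tag}.png",im); np.savez(f"pics/{tag}.npz",**{k:np.array(f[k],float) for k in("fx","fy","cx","cy","rvec","tvec")}); return im
def cal(tag):
    d=np.load(f"pics/{tag}.npz"); K=np.array([[d["fx"],0,d["cx"]],[0,d["fy"],d["cy"]],[0,0,1]],float)
    R=cv2.Rodrigues(d["rvec"].reshape(3,1))[0]; return K,R,d["tvec"].reshape(3),d["rvec"].reshape(3,1)
def atz(tag,u,v,z):
    K,R,t,_=cal(tag); c=-R.T@t; r=R.T@np.linalg.inv(K)@[u,v,1.]; return c+r*(z-c[2])/r[2]
def proj(tag,P):
    K,R,t,rv=cal(tag); return cv2.projectPoints(np.array(P,float).reshape(-1,3),rv,t,K,None)[0].reshape(-1,2)
def tri(ta,a,tb,b):
    Pa,Pb=[cal(x)[0]@np.c_[cal(x)[1],cal(x)[2]] for x in(ta,tb)]
    X=cv2.triangulatePoints(Pa,Pb,np.array(a,float).reshape(2,1),np.array(b,float).reshape(2,1)).ravel(); return X[:3]/X[3]
def crop(tag,x0,y0,w,h,s,out):
    im=cv2.imread(f"pics/{tag}.png")[y0:y0+h,x0:x0+w]; im=cv2.resize(im,None,fx=s,fy=s,interpolation=cv2.INTER_CUBIC); cv2.imwrite(f"pics/{out}.png",im)
E
python3 - <<'E'
from h import *
np.set_printoptions(precision=4,suppress=True)
for n in("scene","top"):
    grab(n,n+"0"); K,R,t,_=cal(n+"0"); print(n,K.round(1).tolist(),(-R.T@t).round(0),R.round(3).tolist())
o=robot.get_obs()
for k in o: print(k,np.array(o[k]).round(4).tolist())
E
```

```text
scene [[481.7, 0.0, 249.9], [0.0, 481.7, 189.8], [0.0, 0.0, 1.0]] [-520.  706. 1003.] [[-0.575, -0.818, -0.022], [-0.453, 0.34, -0.824], [0.681, -0.464, -0.566]]
top [[434.8, 0.0, 257.1], [0.0, 434.8, 198.4], [0.0, 0.0, 1.0]] [  29.   -2. 1567.] [[-0.013, -1.0, 0.003], [-0.938, 0.011, -0.347], [0.347, -0.007, -0.938]]
time_s 0.1
joints [-1.369, 0.4237, 1.6306, -0.0, 1.0886, -0.019]
qd [-0.0003, -0.0019, -0.0028, 0.0011, 0.0002, 0.0001]
joint_efforts [0.0009, -54.5615, -27.4324, 0.0646, 0.0188, -0.0]
position [136.8029, -609.3246, 200.5193]
ee_rot [[0.9757, 0.219, -0.0003], [0.219, -0.9757, 0.0013], [0.0, -0.0013, -1.0]]
wrist_force [-0.1715, 0.067, 0.3845]
moment [-0.0225, 0.046, 0.0066]
finger_gap 0.9979
```

View pics/scene0.png

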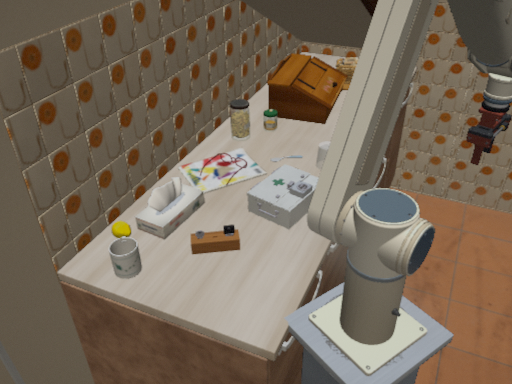

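View pics/top0.png

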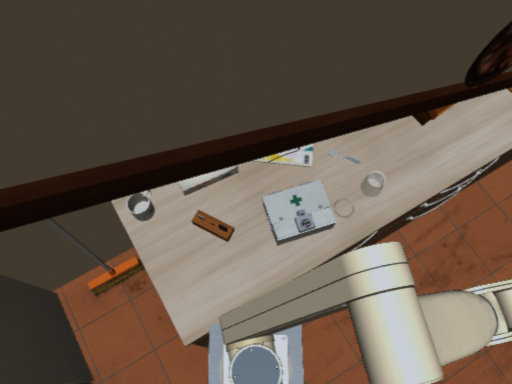

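The scene view shows the block at (215,242) with the black bow at (229,229), and the box at (285,193) with its lock case at (300,187). The top view shows the block at (214,226) and the lock at (305,221). Next I'll enlarge these areas.

```bash
python3 - <<'E'
from h import *
crop("scene0",180,215,75,45,10,"s_blk");crop("top0",180,200,70,50,11,"t_blk")
crop("scene0",240,160,85,65,9,"s_box");crop("top0",255,170,85,80,7,"t_box")
E
```

```text
(no output)
```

View pics/s_blk.png

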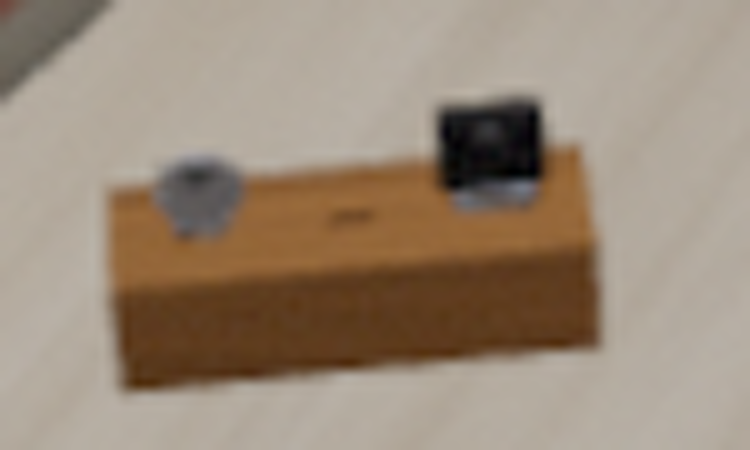

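View pics/t_blk.png

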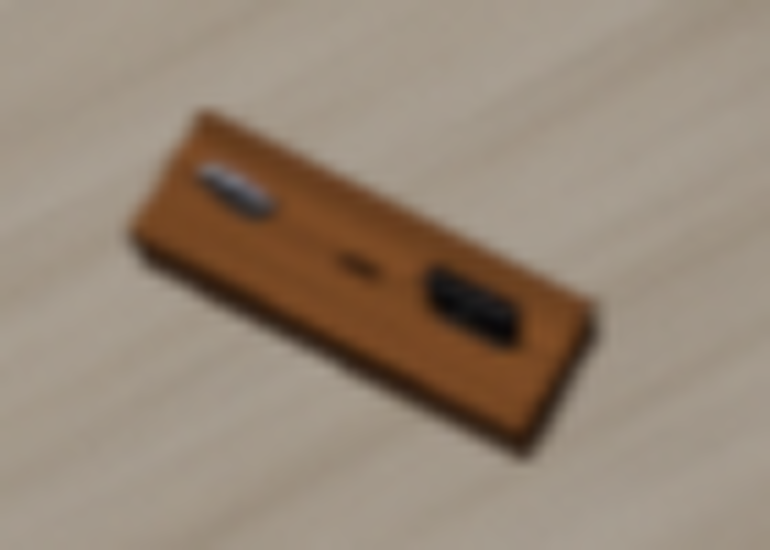

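View pics/s_box.png

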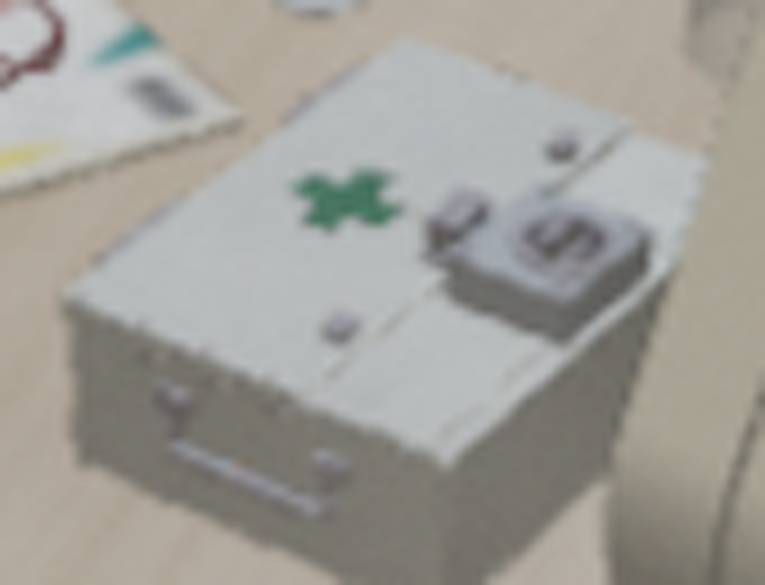

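View pics/t_box.png

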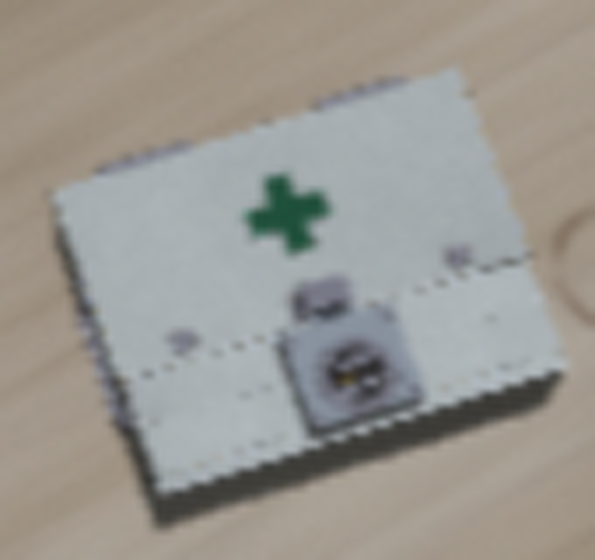

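```bash
cat > fit.py <<'E'
from h import *
from scipy.optimize import least_squares
np.set_printoptions(precision=3,suppress=True)
def px(c,x0,y0,s): return [x0+(c[0]+.5)/s-.5,y0+(c[1]+.5)/s-.5]
def fit(name,obs,x0):
    def res(p):
        c,s=np.cos(p[2]),np.sin(p[2]);r=[]
        for tag,q,uv in obs:
            P=[p[0]+c*q[0]-s*q[1],p[1]+s*q[0]+c*q[1],q[2]]
            r.append(proj(tag,P)[0]-uv)
        return np.array(r)
    f=least_squares(lambda p:res(p).ravel(),x0,x_scale=[10,10,.1],loss="soft_l1")
    print(name,f.x,"\n",res(f.x).round(1).tolist());return f.x
T=lambda c:px(c,180,200,11); S=lambda c:px(c,180,215,10)
blk_t=[("top0",(25,75,42),T((203,112))),("top0",(-25,75,42),T((135,235))),("top0",(25,-75,42),T((597,303))),("top0",(-25,-75,42),T((527,440)))]
blk_s=[("scene0",(25,75,42),S((110,188))),("scene0",(-25,75,42),S((118,290))),("scene0",(25,-75,42),S((580,148))),("scene0",(-25,-75,42),S((597,245))),("scene0",(-25,75,0),S((125,388))),("scene0",(-25,-75,0),S((600,345)))]
T=lambda c:px(c,255,170,7); S=lambda c:px(c,240,160,9)
box_t=[("top0",(85,110,80),T((58,193))),("top0",(85,-110,80),T((458,70))),("top0",(-85,-110,80),T((567,370))),("top0",(-85,110,80),T((155,492))),("top0",(-62,0,105),T((357,370)))]
box_s=[("scene0",(-85,110,80),S((448,465))),("scene0",(85,110,80),S((68,295))),("scene0",(85,-110,80),S((405,40))),("scene0",(-62,0,105),S((558,240)))]
if __name__=="__main__":
    for n,a,b,g in(("blk",blk_t,blk_s,[500,200,-.4]),("box",box_t,box_s,[500,-100,0.3])):
        for m,o in(("top",a),("scene",b),("both",a+b)):
            p=fit(n+" "+m,o,g)
        if n=="box": print("lock",p[0]-62*np.cos(p[2]),p[1]-62*np.sin(p[2]))
    T=lambda c:px(c,180,200,11); S=lambda c:px(c,180,215,10)
    print("bow top centre top view z80", atz("top0",*T((475,297)),80), "scene", atz("scene0",*S((488,103)),80))
    print("bow ctr tri",tri("top0",T((475,303)),"scene0",S((489,147))))
    print("lock",atz("top0",*px((357,370),255,170,7),105),atz("scene0",*px((558,240),240,160,9),105))
    print("glass",atz("top0",374,181,91),"mug",atz("top0",140,206,94))
E
python3 fit.py
```

```text
blk top [495.001 150.282  -0.486] 
 [[0.2, -0.1], [-0.4, 0.2], [0.1, 0.3], [-0.0, -0.4]]
blk scene [495.189 151.374  -0.497] 
 [[-0.2, -0.3], [-0.8, -0.0], [0.5, -0.6], [0.3, -0.1], [-0.3, 0.5], [0.5, 0.3]]
blk both [495.199 150.962  -0.491] 
 [[0.1, -0.2], [-0.5, 0.0], [-0.1, 0.3], [-0.3, -0.3], [-0.2, -0.2], [-0.6, -0.0], [0.5, -0.7], [0.5, -0.2], [-0.1, 0.5], [0.6, 0.1]]
box top [ 536.195 -163.876    0.285] 
 [[-0.0, -0.7], [-0.5, 0.7], [0.2, -0.2], [0.5, -0.2], [-0.2, 0.4]]
box scene [ 533.879 -163.051    0.293] 
 [[-0.3, -0.6], [-0.1, 0.2], [-0.1, 0.8], [0.6, -0.2]]
box both [ 535.461 -163.815    0.289] 
 [[-0.1, -0.3], [-0.6, 0.7], [0.2, -0.2], [0.7, 0.1], [-0.2, 0.6], [-0.6, -0.9], [-0.2, -0.2], [-0.1, 0.5], [0.4, -0.4]]
lock 476.03710566884496 -181.5029551244373
bow top centre top view z80 [474.317 110.456  80.   ] scene [475.302 111.718  80.   ]
bow ctr tri [477.505 111.461  61.235]
lock [ 478.322 -182.244  105.   ] [ 475.012 -178.729  105.   ]
glass [ 638.616 -443.89    91.   ] mug [550.51  407.028  94.   ]
```

```bash
cat >> h.py <<'E'
def to(x,y,z,yang=None):
    o=robot.get_obs();R=np.array(o["ee_rot"]);p=np.array(o["position"])
    d=R.T@(np.array([x,y,z])-p)
    a=np.arctan2(R[1,1],R[0,1]); 
    print("t",o["time_s"],"pos",p.round(1),"yang",round(a,4),"shift mm",d.round(1),"spin",None if yang is None else round(-((yang-a+np.pi)%(2*np.pi)-np.pi),4),"F",np.array(o["wrist_force"]).round(1),"gap",round(o["finger_gap"],3),"q6",round(o["joints"][5],2))
E
python3 -c "
from h import *
to(480,-300,200,-.491);to(474.3,111.3,150,-.491)"
```

```text
t 0.1 pos [ 136.8 -609.3  200.5] yang -1.35 shift mm [ 402.6 -226.6    0.8] spin -0.859 F [-0.2  0.1  0.4] gap 0.998 q6 -0.02
t 0.1 pos [ 136.8 -609.3  200.5] yang -1.35 shift mm [ 487.1 -629.1   51.3] spin -0.859 F [-0.2  0.1  0.4] gap 0.998 q6 -0.02
```

>>> servo_tool(motion=[{"xyz": [0.042, -0.023, 0]}, {"xyz": [0.084, -0.046, 0]}, {"xyz": [0.126, -0.07, 0]}, {"xyz": [0.168, -0.093, 0]}, {"xyz": [0.21, -0.116, 0]}])

```text
invalid input at $.motion[0]: expected keys xyz, spin
```

>>> servo_tool(motion=[{"xyz": [0.04, -0.023, 0]}, {"xyz": [0.08, -0.046, 0]}, {"xyz": [0.12, -0.07, 0]}, {"xyz": [0.16, -0.093, 0]}, {"xyz": [0.192, -0.11, 0]}])

```text
invalid input at $.motion[0]: expected keys xyz, spin
```

```bash
python3 -c "
from h import *
to(474.3,111.3,200,-.491)"
```

```text
t 0.1 pos [ 136.8 -609.3  200.5] yang -1.35 shift mm [ 487.1 -629.2    1.3] spin -0.859 F [-0.2  0.1  0.4] gap 0.998 q6 -0.02
```

>>> servo_tool(motion=[{"xyz": [0.042, -0.023, 0], "spin": 0}, {"xyz": [0.084, -0.046, 0], "spin": 0}, {"xyz": [0.126, -0.07, 0], "spin": 0}, {"xyz": [0.168, -0.093, 0], "spin": 0}, {"xyz": [0.21, -0.116, 0], "spin": 0}])

```text
time_s: 0.6
position: [317.4, -449.0, 201.0]
ee_rot: [[0.976, 0.219, -0.0], [0.219, -0.976, 0.0], [-0.0, -0.0, -1.0]]
wrist_force: [0.8, -0.4, 0.5]
finger_gap: 0.999
```

```bash
python3 -c "
from h import *
to(480,-300,200,-.491)"
```

```text
t 0.6 pos [ 317.4 -449.   201. ] yang -1.3504 shift mm [ 191.3 -109.9    1. ] spin -0.8594 F [ 0.8 -0.4  0.5] gap 0.999 q6 0.37
```

>>> servo_tool(motion=[{"xyz": [0.04, -0.023, 0], "spin": 0}, {"xyz": [0.08, -0.046, 0], "spin": 0}, {"xyz": [0.12, -0.07, 0], "spin": 0}, {"xyz": [0.16, -0.093, 0], "spin": 0}, {"xyz": [0.192, -0.11, 0], "spin": 0}])

```text
time_s: 1.1
position: [481.0, -299.1, 201.0]
ee_rot: [[0.975, 0.22, -0.0], [0.22, -0.975, 0.0], [-0.0, -0.0, -1.0]]
wrist_force: [0.2, -0.1, -0.1]
finger_gap: 1.002
```

```bash
python3 -c "
from h import *
to(474.3,111.3,180,-.491)"
```

```text
t 1.1 pos [ 481.  -299.1  201. ] yang -1.349 shift mm [  83.8 -401.8   21.2] spin -0.858 F [ 0.2 -0.1 -0.1] gap 1.002 q6 0.77
```

>>> servo_tool(motion=[{"xyz": [0.01, -0.046, 0], "spin": -0.1}, {"xyz": [0.019, -0.092, 0], "spin": -0.2}, {"xyz": [0.029, -0.138, 0], "spin": -0.3}, {"xyz": [0.038, -0.184, 0], "spin": -0.4}, {"xyz": [0.048, -0.23, 0], "spin": -0.5}])

```text
time_s: 1.6
position: [475.5, -64.5, 201.0]
ee_rot: [[0.749, 0.663, -0.0], [0.663, -0.749, 0.0], [-0.0, -0.0, -1.0]]
wrist_force: [0.8, -0.2, -0.4]
finger_gap: 0.998
```

```bash
python3 -c "
from h import *
to(474.3,111.3,180,-.491)"
```

```text
t 1.6 pos [475.5 -64.5 201. ] yang -0.8462 shift mm [ 115.7 -132.4   21. ] spin -0.3552 F [ 0.8 -0.2 -0.4] gap 0.998 q6 0.69
```

>>> servo_tool(motion=[{"xyz": [0.029, -0.033, 0], "spin": -0.09}, {"xyz": [0.058, -0.066, 0.005], "spin": -0.18}, {"xyz": [0.087, -0.1, 0.012], "spin": -0.27}, {"xyz": [0.1157, -0.1324, 0.021], "spin": -0.3552}, {"xyz": [0.1157, -0.1324, 0.021], "spin": -0.3552}])

```text
time_s: 2.1
position: [474.7, 113.4, 179.1]
ee_rot: [[0.469, 0.883, -0.002], [0.883, -0.469, 0.001], [-0.0, -0.002, -1.0]]
wrist_force: [0.3, -1.7, -0.4]
finger_gap: 1.001
```

```bash
python3 -c "
from h import *
grab('top','top1');grab('scene','scene1')
to(474.3,111.3,90,-.491)
crop('top1',160,170,120,90,6,'t1');crop('scene1',160,160,120,100,6,'s1')"
```

```text
t 2.2 pos [475.1 110.2 179.7] yang -0.4928 shift mm [ 0.6 -1.1 89.7] spin -0.0018 F [-0.5 -0.9 -0.6] gap 0.999 q6 0.7
```

View pics/t1.png

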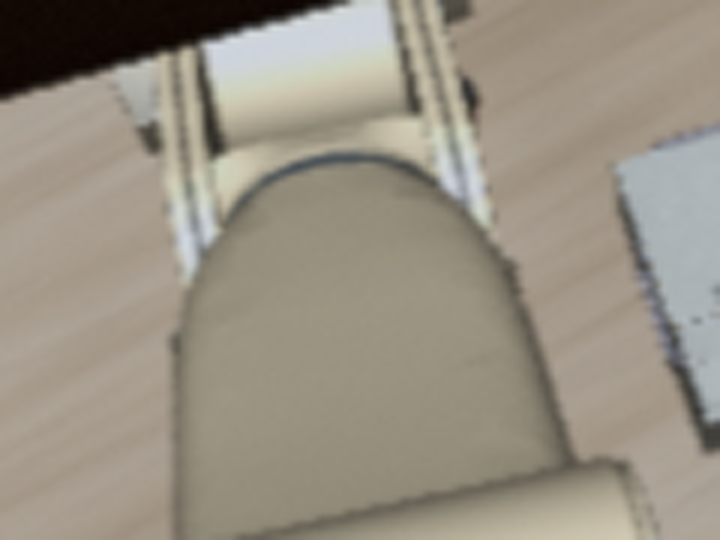

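View pics/s1.png

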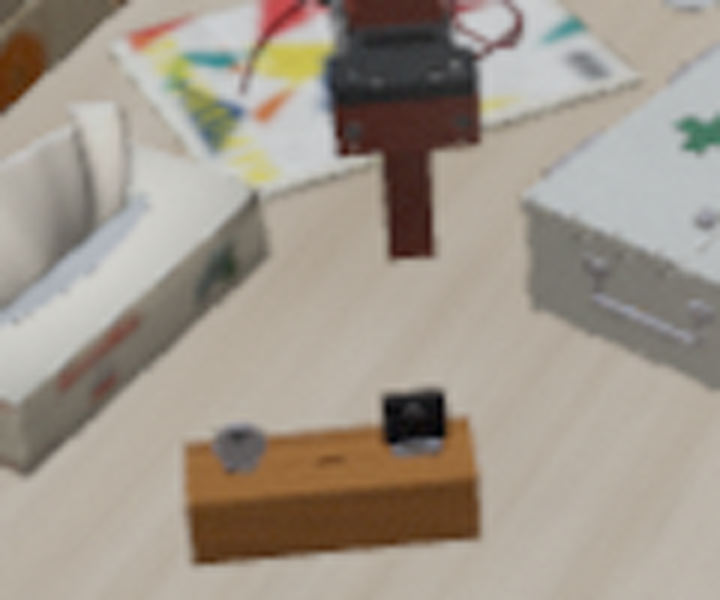

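The top view is now covered by the arm. In the scene crop the near finger, with its tip at (410,257), hangs in line with the black bow at (413,415), so I'll go down.

>>> servo_tool(motion=[{"xyz": [0, 0, 0.03], "spin": 0}, {"xyz": [0, -0.0005, 0.06], "spin": 0}, {"xyz": [0, -0.0005, 0.085], "spin": 0}, {"xyz": [0, -0.0005, 0.085], "spin": 0}])

```text
time_s: 2.6
position: [473.0, 107.8, 92.8]
ee_rot: [[0.477, 0.879, -0.006], [0.879, -0.477, -0.001], [-0.004, -0.004, -1.0]]
wrist_force: [0.5, -0.3, -0.1]
finger_gap: 1.003
```

```bash
python3 -c "
from h import *
grab('scene','scene2')
to(474.3,111.3,50,-.491)
crop('scene2',170,180,90,80,8,'s2')"
```

```text
t 2.65 pos [474.3 108.3  94.4] yang -0.4971 shift mm [ 2.8 -1.3 44.4] spin -0.0061 F [ 0.6  0.1 -0.4] gap 1.0 q6 0.7
```

View pics/s2.png

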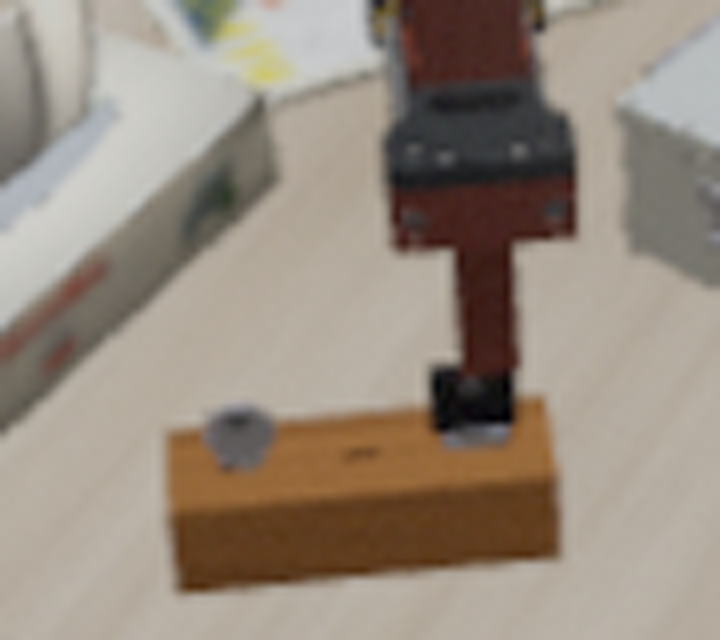

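The far finger is behind the bow and the near one is slightly to its right, at (487,370) against a bow centre of (472,400). I'll take up the offset in y and settle before going down.

>>> servo_tool(motion=[{"xyz": [0.0028, -0.001, 0.01], "spin": -0.004}, {"xyz": [0.0028, -0.001, 0.01], "spin": -0.004}, {"xyz": [0.0028, -0.001, 0.01], "spin": -0.004}])

```text
time_s: 2.95
position: [476.2, 112.7, 85.8]
ee_rot: [[0.472, 0.882, 0.001], [0.882, -0.472, 0.0], [0.001, 0.001, -1.0]]
wrist_force: [0.4, 0.8, 0.1]
finger_gap: 1.0
```

```bash
python3 -c "
from h import *
to(474.3,111.3,50,-.491)
"
```

```text
t 2.95 pos [476.2 112.7  85.8] yang -0.491 shift mm [-2.1 -1.1 35.8] spin 0.0 F [0.4 0.8 0.1] gap 1.0 q6 0.7
```

>>> servo_tool(motion=[{"xyz": [-0.0015, -0.001, 0.012], "spin": 0}, {"xyz": [-0.0015, -0.001, 0.024], "spin": 0}, {"xyz": [-0.0015, -0.001, 0.035], "spin": 0}, {"xyz": [-0.0015, -0.001, 0.035], "spin": 0}, {"xyz": [-0.0015, -0.001, 0.035], "spin": 0}])

```text
time_s: 3.45
position: [473.6, 111.8, 49.5]
ee_rot: [[0.471, 0.882, -0.001], [0.882, -0.471, -0.0], [-0.001, -0.001, -1.0]]
wrist_force: [-0.1, 0.7, 0.3]
finger_gap: 0.997
```

```bash
python3 -c "
from h import *
grab('scene','scene3')
to(474.3,111.3,50,-.491)
crop('scene3',170,180,90,80,8,'s3')"
```

```text
t 3.5 pos [474.  111.8  49.9] yang -0.4908 shift mm [-0.3  0.5 -0.1] spin 0.0002 F [0.2 0.5 0.4] gap 1.0 q6 0.7
```

View pics/s3.png

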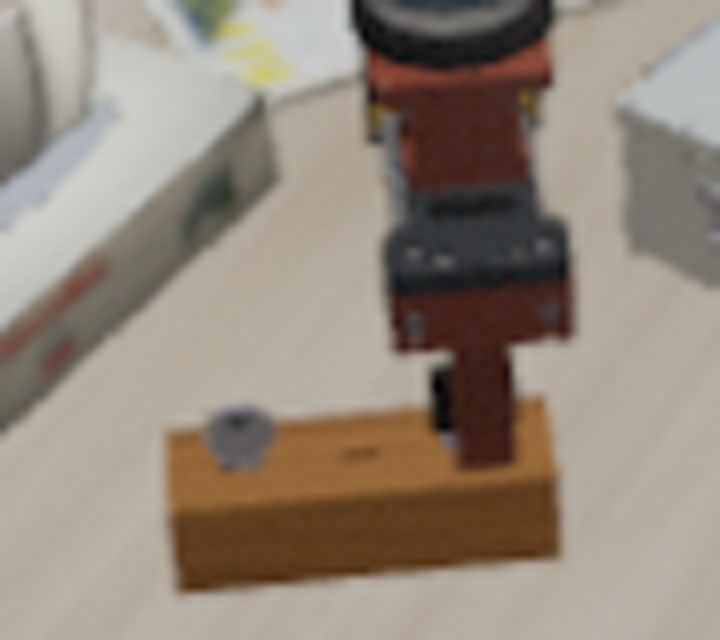

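The near finger spans x 457–515. Its 44 mm offset towards the camera accounts for about +11 px, so it is centred on the bow (430–515) to within 1–2 mm. I'll close the jaws.

>>> servo_tool(jaw=0, motion=[{"xyz": [0, 0, 0], "spin": 0}, {"xyz": [0, 0, 0], "spin": 0}, {"xyz": [0, 0, 0], "spin": 0}, {"xyz": [0, 0, 0], "spin": 0}, {"xyz": [0, 0, 0], "spin": 0}])

```text
time_s: 4.0
position: [474.2, 111.9, 50.3]
ee_rot: [[0.471, 0.882, 0.0], [0.882, -0.471, 0.0], [0.0, 0.0, -1.0]]
wrist_force: [0.5, -0.2, 0.1]
finger_gap: 0.584
```

>>> servo_tool(motion=[{"xyz": [0, 0, 0], "spin": 0}, {"xyz": [0, 0, 0], "spin": 0}, {"xyz": [0, 0, 0], "spin": 0}])

```text
time_s: 4.3
position: [474.1, 111.8, 50.2]
ee_rot: [[0.471, 0.882, -0.0], [0.882, -0.471, -0.0], [-0.0, 0.0, -1.0]]
wrist_force: [0.1, -0.6, 0.2]
finger_gap: 0.312
```

```bash
python3 -c "
from h import *
grab('scene','scene4')
to(474.3,111.3,50,-.491)
crop('scene4',170,180,90,80,8,'s4')"
```

```text
t 4.35 pos [474.1 111.8  50.2] yang -0.4907 shift mm [-0.4  0.5  0.2] spin 0.0003 F [ 0.2  0.5 -0.1] gap 0.265 q6 0.7
```

View pics/s4.png

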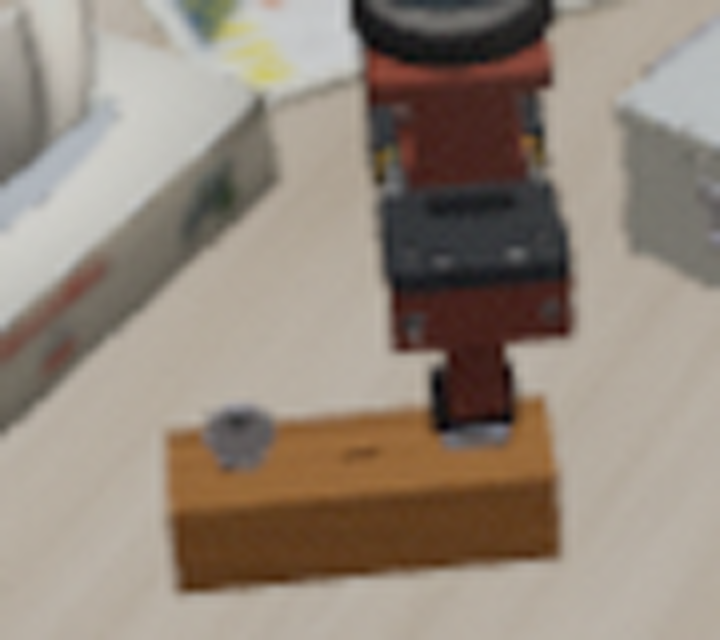

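The near finger (446–508) is now centred on the bow (430–515), and the jaws are still closing.

>>> servo_tool(motion=[{"xyz": [0, 0, 0], "spin": 0}, {"xyz": [0, 0, 0], "spin": 0}, {"xyz": [0, 0, 0], "spin": 0}, {"xyz": [0, 0, 0], "spin": 0}])

```text
time_s: 4.75
position: [474.1, 111.8, 50.2]
ee_rot: [[0.471, 0.882, -0.0], [0.882, -0.471, 0.0], [-0.0, -0.0, -1.0]]
wrist_force: [0.4, 1.0, -0.2]
finger_gap: 0.11
```

```bash
python3 -c "
from h import *
to(474.3,111.3,50,-.491);print(robot.get_obs()['moment'])"
```

```text
t 4.75 pos [474.1 111.8  50.2] yang -0.4908 shift mm [-0.4  0.5  0.2] spin 0.0002 F [ 0.4  1.  -0.2] gap 0.11 q6 0.7
[-0.03291595 -0.00930683 -0.06007904]
```

>>> servo_tool(motion=[{"xyz": [0, 0, 0], "spin": 0}, {"xyz": [0, 0, -0.008], "spin": 0}, {"xyz": [0, 0, -0.016], "spin": 0}, {"xyz": [0, 0, -0.024], "spin": 0}, {"xyz": [0, 0, -0.032], "spin": 0}])

```text
time_s: 5.25
position: [474.3, 111.9, 83.2]
ee_rot: [[0.471, 0.882, 0.001], [0.882, -0.471, 0.0], [0.0, 0.001, -1.0]]
wrist_force: [0.5, -0.1, -0.1]
finger_gap: 0.106
```

>>> servo_tool(motion=[{"xyz": [0, 0, -0.015], "spin": 0}, {"xyz": [0, 0, -0.035], "spin": 0}, {"xyz": [0, 0, -0.065], "spin": 0}, {"xyz": [0, 0, -0.095], "spin": 0}, {"xyz": [0, 0, -0.095], "spin": 0}])

```text
time_s: 5.75
position: [476.7, 112.4, 181.4]
ee_rot: [[0.471, 0.882, 0.008], [0.882, -0.471, 0.002], [0.005, 0.006, -1.0]]
wrist_force: [-0.6, 0.6, -0.5]
finger_gap: 0.112
```

```bash
python3 -c "
from h import *
grab('scene','scene5')
to(476,-181,177,.289)
crop('scene5',170,160,100,90,8,'s5')"
```

```text
t 5.8 pos [475.5 112.1 179.4] yang -0.4908 shift mm [-258.3  138.6    2.1] spin -0.7798 F [ 0.8  0.  -0.5] gap 0.111 q6 0.7
```

View pics/s5.png

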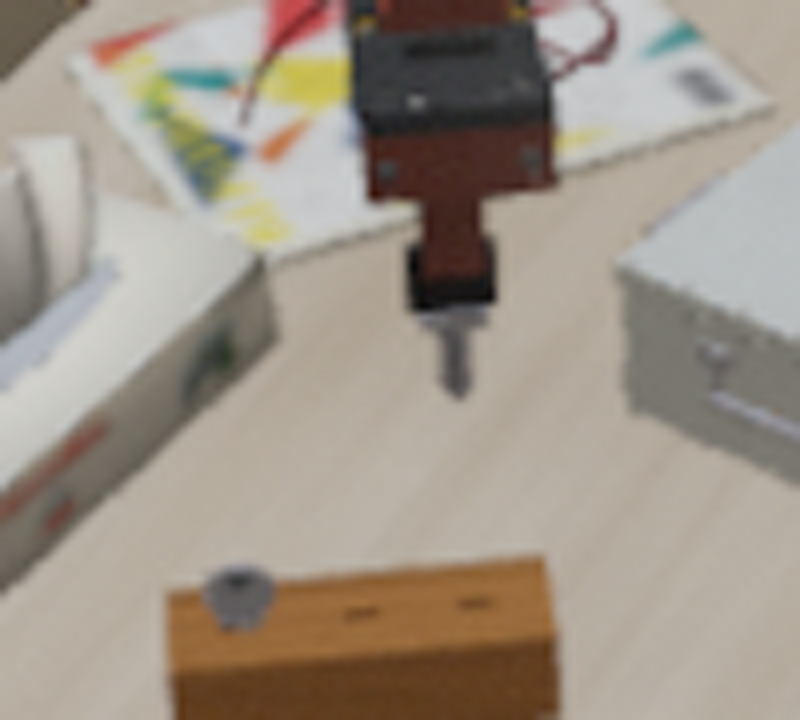

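The key is clear of the block and straight in the grip, with its tip at crop (457,398). The other key is still in place. Next I'll compare the tip with where it should be and carry it to the lock.

```bash
python3 -c "
from h import *
print(proj('scene5',[475,112,137]),[170+457/8,160+398/8], proj('scene5',[475.5,112.1,171.5]),[170+452/8,160+315/8])
to(476.3,-181,180,.289)"
```

```text
[[227.43346717 210.04792996]] [227.125, 209.75] [[226.75318664 200.64276398]] [226.5, 199.375]
t 5.8 pos [475.5 112.1 179.4] yang -0.4908 shift mm [-258.2  138.9   -0.9] spin -0.7798 F [ 0.8  0.  -0.5] gap 0.111 q6 0.7
```

>>> servo_tool(motion=[{"xyz": [-0.041, 0.022, 0], "spin": -0.12}, {"xyz": [-0.082, 0.044, 0], "spin": -0.24}, {"xyz": [-0.123, 0.066, 0], "spin": -0.36}, {"xyz": [-0.164, 0.088, 0], "spin": -0.48}, {"xyz": [-0.205, 0.11, 0], "spin": -0.6}])

```text
time_s: 6.3
position: [473.3, -122.3, 176.1]
ee_rot: [[-0.114, 0.993, -0.002], [0.993, 0.114, 0.001], [0.001, -0.002, -1.0]]
wrist_force: [1.4, -0.1, -0.1]
finger_gap: 0.112
```

```bash
python3 -c "
from h import *
to(476.3,-181,180,.289)"
```

```text
t 6.3 pos [ 473.3 -122.3  176.1] yang 0.1144 shift mm [-58.6  -3.7  -3.9] spin -0.1746 F [ 1.4 -0.1 -0.1] gap 0.112 q6 -0.39
```

>>> servo_tool(motion=[{"xyz": [-0.03, -0.001, 0], "spin": -0.09}, {"xyz": [-0.0586, -0.002, 0], "spin": -0.1746}, {"xyz": [-0.0586, -0.002, 0], "spin": -0.1746}, {"xyz": [-0.0586, -0.002, 0], "spin": -0.1746}, {"xyz": [-0.0586, -0.002, 0], "spin": -0.1746}])

```text
time_s: 6.8
position: [478.2, -178.2, 176.5]
ee_rot: [[-0.279, 0.96, -0.002], [0.96, 0.279, 0.001], [0.001, -0.001, -1.0]]
wrist_force: [0.7, 0.0, 0.5]
finger_gap: 0.11
```

```bash
python3 -c "
from h import *
grab('scene','scene6')
to(476.3,-181,180,.289)
crop('scene6',250,130,100,90,8,'s6')"
```

```text
t 6.85 pos [ 478.4 -178.1  176.7] yang 0.284 shift mm [-2.2 -2.8 -3.3] spin -0.005 F [-0.   0.3 -0. ] gap 0.11 q6 -0.66
```

View pics/s6.png

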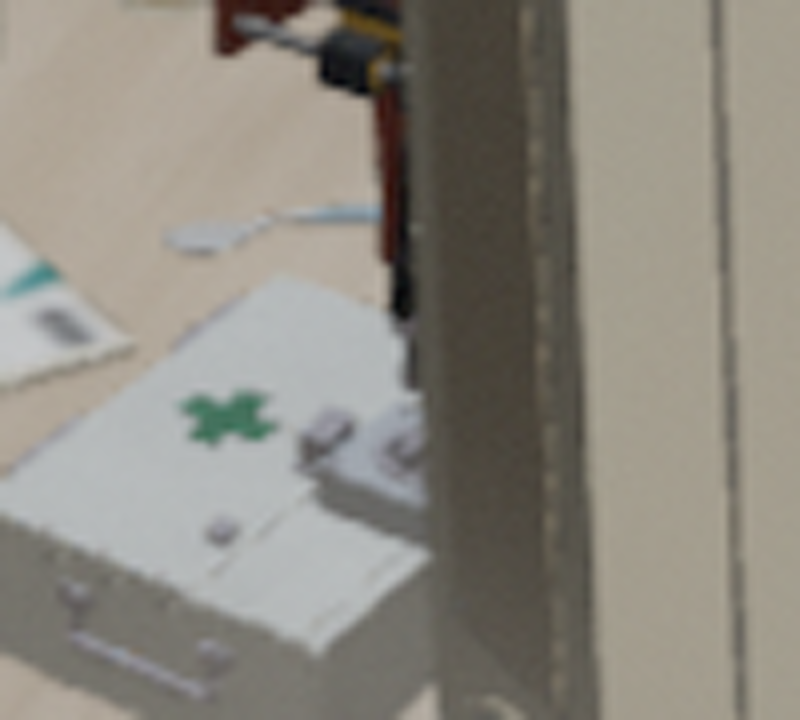

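The arm covers most of the lock here, though the blade tip shows at about (412,385) above the plug's left half. I'll check the top camera too.

```bash
python3 -c "
from h import *
im=grab('top','top6')
crop('top6',240,150,120,100,6,'t6')
print(proj('scene6',[478.4,-178.1,134.7]),250+412/8,130+385/8, proj('scene6',[476.3,-181,105]))"
```

```text
[[301.09402069 178.33372504]] 301.5 178.125 [[301.82996519 185.81783017]]
```

View pics/t6.png

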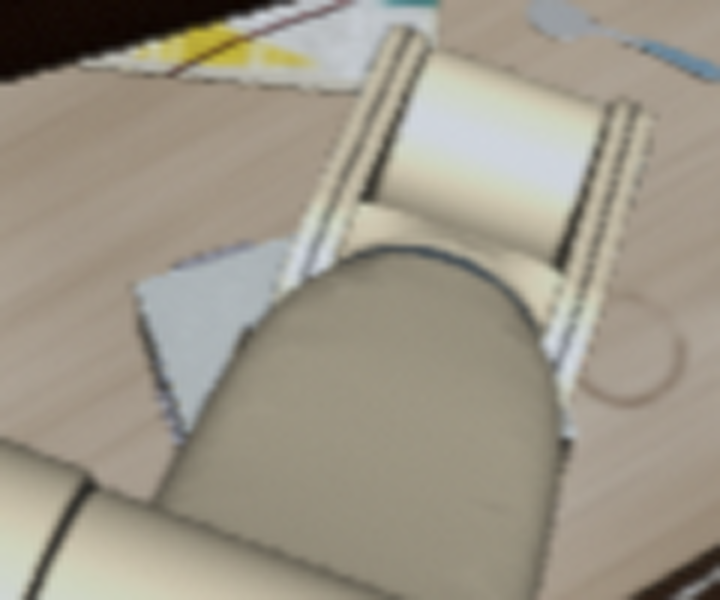

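The top camera is fully covered, so I'll measure the plug more closely in the first pictures.

```bash
python3 -c "
from h import *
crop('top0',290,205,32,32,18,'tz');crop('scene0',282,172,36,32,18,'sz')"
```

```text
(no output)
```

View pics/tz.png

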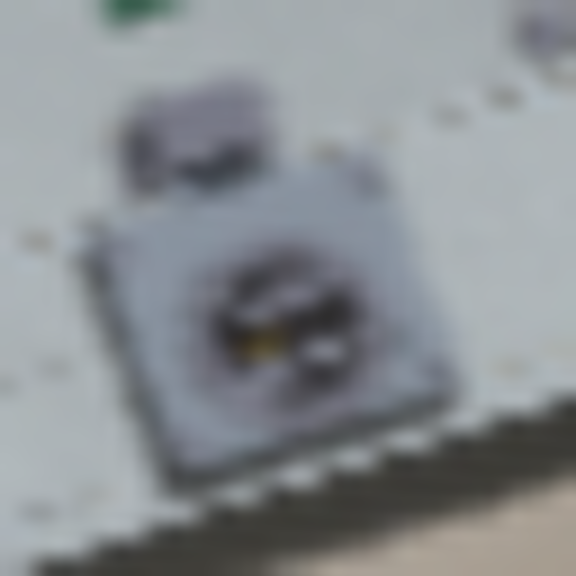

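View pics/sz.png

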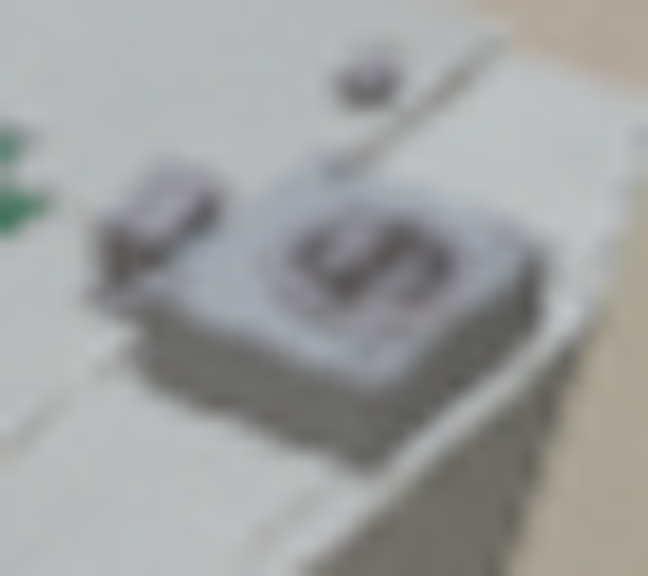

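```bash
python3 -c "
from fit import *
t=px((288,326),290,205,18);s=px((368,260),282,172,18)
print(atz('top0',*t,105),atz('scene0',*s,105),tri('top0',t,'scene0',s))
for b in (box_t,box_s,box_t+box_s):
  b=[o for o in b if o[1][2]!=105]
  c=[('top0',(-62,0,105),t),('scene0',(-62,0,105),s)]
  p=fit('box',b,[535,-164,.29]);print(p[0]-62*np.cos(p[2]),p[1]-62*np.sin(p[2]))
p=fit('box',box_t[:-1]+box_s[:-1]+c*2,[535,-164,.29]);print(p[0]-62*np.cos(p[2]),p[1]-62*np.sin(p[2]))
for tag,cs,f in (('top0',((95,235),(185,475),(455,395),(375,155)),lambda c:px(c,290,205,18)),('scene0',((135,300),(370,385),(545,250),(330,170)),lambda c:px(c,282,172,18))):
  print(tag,[atz(tag,*f(c),102)[:2].round(1).tolist() for c in cs])
print(proj('scene0',[474.6,111.4,42+38]),proj('top0',[474.6,111.4,80]))
"
```

```text
[ 477.552 -182.05   105.   ] [ 475.317 -180.785  105.   ] [ 477.839 -182.574  103.001]
box [ 535.693 -163.598    0.284] 
 [[-0.1, -0.6], [-0.5, 0.8], [0.1, -0.1], [0.4, -0.1]]
476.1696139106372 -180.94818875668142
box [ 533.835 -163.764    0.294] 
 [[-0.1, -0.7], [0.1, 0.1], [0.0, 0.7]]
474.5043009363231 -181.75983276459624
box [ 535.002 -163.917    0.289] 
 [[-0.0, -0.2], [-0.6, 0.9], [0.3, -0.1], [0.7, 0.3], [-0.5, -0.8], [-0.1, -0.2], [0.0, 0.6]]
475.57788347794485 -181.60038511550468
box [ 535.514 -163.983    0.29 ] 
 [[-0.0, -0.3], [-0.6, 0.7], [0.3, -0.2], [0.7, 0.1], [-0.6, -0.9], [-0.2, -0.2], [-0.1, 0.5], [-0.1, 0.4], [0.1, -0.2], [-0.1, 0.4], [0.1, -0.2]]
476.10024655252 -181.70435111075977
top0 [[497.6, -145.5], [448.5, -160.8], [464.0, -214.3], [513.5, -201.4]]
scene0 [[494.2, -141.1], [447.5, -157.9], [461.6, -212.0], [506.0, -197.6]]
[[228.562 224.926]] [[222.463 226.472]]
```

```bash
python3 -c "
from h import *
to(476.2,-181.6,152,.289)"
```

```text
t 6.9 pos [ 478.5 -178.1  176.9] yang 0.2845 shift mm [-2.7 -3.2 24.9] spin -0.0045 F [ 0.1  0.1 -0.2] gap 0.104 q6 -0.66
```

>>> servo_tool(motion=[{"xyz": [-0.0027, -0.0032, 0.01], "spin": -0.0045}, {"xyz": [-0.0027, -0.0032, 0.018], "spin": -0.0045}, {"xyz": [-0.0027, -0.0032, 0.023], "spin": -0.0045}, {"xyz": [-0.0027, -0.0032, 0.023], "spin": -0.0045}, {"xyz": [-0.0027, -0.0032, 0.023], "spin": -0.0045}])

```text
time_s: 7.4
position: [476.5, -182.7, 153.9]
ee_rot: [[-0.284, 0.959, -0.0], [0.959, 0.284, 0.0], [0.0, -0.0, -1.0]]
wrist_force: [0.0, -0.4, -0.6]
finger_gap: 0.114
```

```bash
python3 -c "
from h import *
grab('scene','scene7')
to(476.2,-181.6,147,.289)
print(proj('scene7',[476.2,-181.6,112]))
crop('scene7',270,150,50,50,14,'s7')"
```

```text
t 7.45 pos [ 476.7 -182.8  154.2] yang 0.2883 shift mm [ 1.3 -0.1  7.2] spin -0.0007 F [-0.2 -0.2 -1. ] gap 0.111 q6 -0.68
[[302.07220433 184.01830773]]
```

View pics/s7.png

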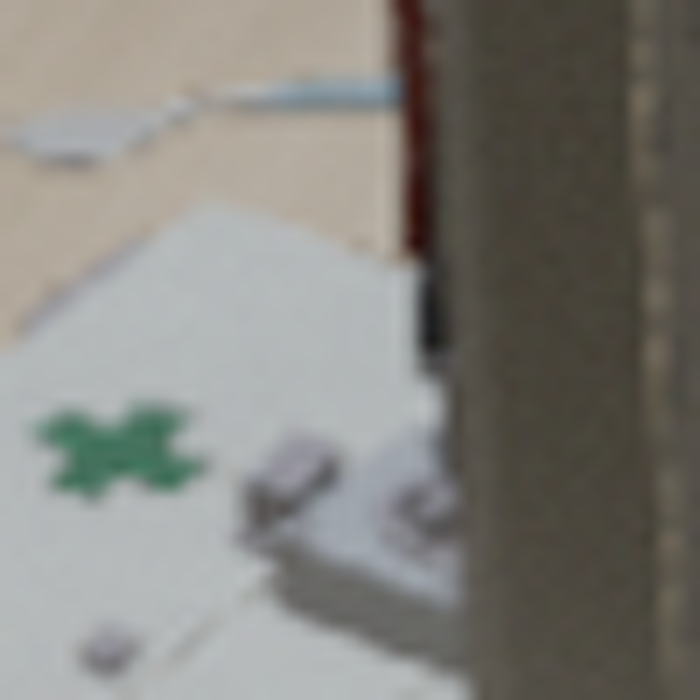

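The arm hides the tip, but the visible bow edge, which hangs over the plug at x≈430, agrees with the expected position. I'll go down in small steps and watch the force.

>>> servo_tool(motion=[{"xyz": [0.001, 0, 0.003], "spin": 0}, {"xyz": [0.001, 0, 0.006], "spin": 0}, {"xyz": [0.001, 0, 0.009], "spin": 0}, {"xyz": [0.001, 0, 0.011], "spin": 0}, {"xyz": [0.001, 0, 0.011], "spin": 0}])

```text
time_s: 7.95
position: [476.0, -181.7, 142.8]
ee_rot: [[-0.284, 0.959, -0.001], [0.959, 0.284, 0.0], [0.0, -0.001, -1.0]]
wrist_force: [0.5, -0.2, -0.2]
finger_gap: 0.11
```

```bash
python3 -c "
from h import *
to(476.2,-181.6,113,.289)"
```

```text
t 7.95 pos [ 476.  -181.7  142.8] yang 0.2883 shift mm [ 0.1  0.2 29.8] spin -0.0007 F [ 0.5 -0.2 -0.2] gap 0.11 q6 -0.68
```

The tip is about 4 mm below the mouth with no force on it, so it is in the keyway. On to the first wafer.

>>> servo_tool(motion=[{"xyz": [0, 0, 0.002], "spin": 0}, {"xyz": [0, 0, 0.004], "spin": 0}, {"xyz": [0, 0, 0.006], "spin": 0}, {"xyz": [0, 0, 0.008], "spin": 0}])

```text
time_s: 8.35
position: [476.8, -182.2, 135.4]
ee_rot: [[-0.285, 0.959, 0.001], [0.959, 0.285, -0.001], [-0.001, 0.001, -1.0]]
wrist_force: [0.3, -2.5, 3.7]
finger_gap: 0.109
```

>>> servo_tool(motion=[{"xyz": [0, 0, 0.002], "spin": 0.01}, {"xyz": [0, 0, 0.004], "spin": -0.01}, {"xyz": [0, 0, 0.005], "spin": 0}])

```text
time_s: 8.65
position: [477.1, -182.8, 130.8]
ee_rot: [[-0.285, 0.959, 0.002], [0.959, 0.285, -0.002], [-0.002, 0.001, -1.0]]
wrist_force: [-0.1, -3.8, 3.2]
finger_gap: 0.109
```

>>> servo_tool(motion=[{"xyz": [-0.001, 0, 0.001], "spin": 0.01}, {"xyz": [-0.001, 0, 0.003], "spin": -0.01}, {"xyz": [-0.001, 0, 0.005], "spin": 0}])

```text
time_s: 8.95
position: [477.5, -183.1, 125.8]
ee_rot: [[-0.285, 0.959, 0.002], [0.959, 0.285, -0.001], [-0.001, 0.002, -1.0]]
wrist_force: [-0.3, -0.3, 9.2]
finger_gap: 0.106
```

```bash
python3 -c "
from h import *
grab('scene','scene8')
to(476.2,-181.6,113,.289)
crop('scene8',270,150,50,50,14,'s8')"
```

```text
t 9.0 pos [ 477.3 -183.   125.4] yang 0.2877 shift mm [ 1.7 -0.6 12.4] spin -0.0013 F [ 0.9 -1.8  2.4] gap 0.11 q6 -0.68
```

View pics/s8.png

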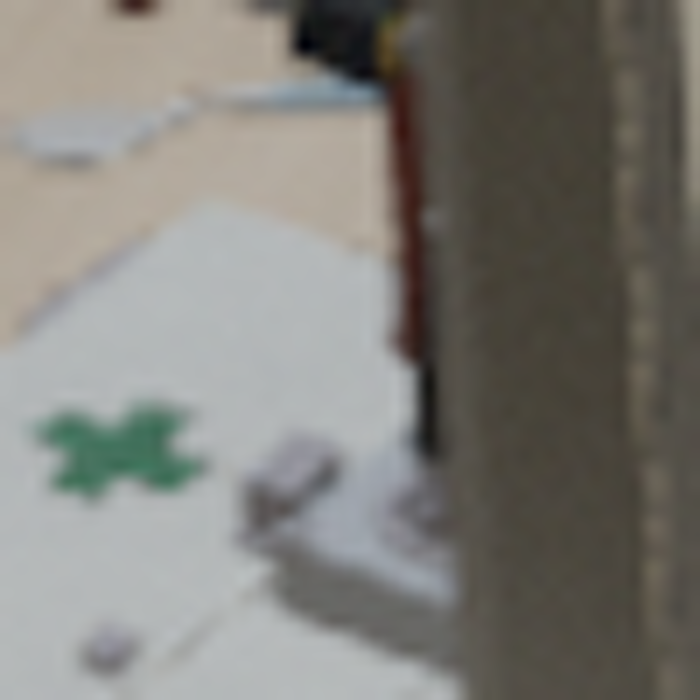

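The finger end (355) to bow bottom (455) distance is 100 px, as before, so there's no slip. Force peaked at 9 N and fell at about 21 mm depth, so the second wafer looks passed.

>>> servo_tool(motion=[{"xyz": [-0.0005, 0, 0.003], "spin": 0.01}, {"xyz": [-0.0005, 0, 0.006], "spin": -0.01}, {"xyz": [-0.0005, 0, 0.009], "spin": 0}])

```text
time_s: 9.3
position: [477.4, -183.3, 116.8]
ee_rot: [[-0.285, 0.959, 0.001], [0.959, 0.285, -0.0], [-0.001, 0.001, -1.0]]
wrist_force: [-1.1, 0.0, 10.1]
finger_gap: 0.109
```

>>> servo_tool(motion=[{"xyz": [0, 0, 0.0015], "spin": 0}, {"xyz": [0, 0, 0.003], "spin": 0}, {"xyz": [0, 0, 0.004], "spin": 0}])

```text
time_s: 9.6
position: [477.2, -183.5, 112.9]
ee_rot: [[-0.285, 0.959, 0.001], [0.959, 0.285, -0.0], [-0.001, 0.001, -1.0]]
wrist_force: [-2.0, -1.5, 14.2]
finger_gap: 0.108
```

```bash
python3 -c "
from h import *
grab('scene','scene9')
to(476.2,-181.6,113,.289);print(robot.get_obs()['moment'])
crop('scene9',270,150,50,50,14,'s9')"
```

```text
t 9.65 pos [ 477.2 -183.5  112.9] yang 0.2886 shift mm [ 2.1 -0.5 -0.1] spin -0.0004 F [-1.5 -0.4 12.8] gap 0.11 q6 -0.68
[-0.12040376  0.14635898  0.04780551]
```

View pics/s9.png

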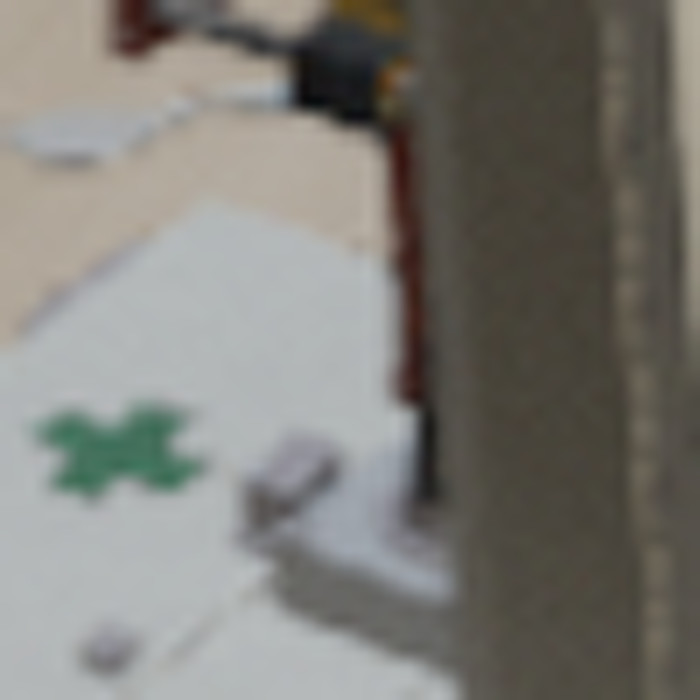

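The finger-to-bow gap is unchanged (98 px) and the bow sits almost on the plug. I'll press on with a little wiggle to make sure it is home.

>>> servo_tool(motion=[{"xyz": [0, 0, 0.001], "spin": 0.015}, {"xyz": [0, 0, 0.002], "spin": -0.015}, {"xyz": [0, 0, 0.002], "spin": 0}, {"xyz": [0, 0, 0.002], "spin": 0}])

```text
time_s: 10.05
position: [477.5, -183.7, 112.5]
ee_rot: [[-0.284, 0.959, 0.002], [0.959, 0.284, -0.001], [-0.001, 0.001, -1.0]]
wrist_force: [-6.4, -0.8, 26.8]
finger_gap: 0.107
```

```bash
python3 -c "
from h import *
to(476.2,-181.6,113,.289);print(robot.get_obs()['moment'])"
```

```text
t 10.05 pos [ 477.5 -183.7  112.5] yang 0.2882 shift mm [ 2.3 -0.6 -0.6] spin -0.0008 F [-6.4 -0.8 26.8] gap 0.107 q6 -0.68
[0.06966775 1.10822954 0.0455887 ]
```

It is blocked at TCP z 112.5 with 27 N, against an expected home height of 113, so the key is home. I'll ease the side load and the push, then turn clockwise.

>>> servo_tool(motion=[{"xyz": [0, -0.0008, -0.0007], "spin": 0}, {"xyz": [0, -0.0008, -0.0007], "spin": 0.08}, {"xyz": [0, -0.0008, -0.0007], "spin": 0.18}, {"xyz": [0, -0.0008, -0.0007], "spin": 0.28}, {"xyz": [0, -0.0008, -0.0007], "spin": 0.4}])

```text
time_s: 10.55
position: [476.5, -183.8, 112.5]
ee_rot: [[0.115, 0.993, 0.001], [0.993, -0.115, -0.001], [-0.001, 0.001, -1.0]]
wrist_force: [-5.5, 0.3, 20.4]
finger_gap: 0.108
```

```bash
python3 -c "
from h import *
to(477,-183,112,.289-1.62);print(robot.get_obs()['moment'])"
```

```text
t 10.55 pos [ 476.5 -183.8  112.5] yang -0.1156 shift mm [0.9 0.4 0.5] spin 1.2154 F [-5.5  0.3 20.4] gap 0.108 q6 -0.28
[-0.03277768  0.87724668 -0.00393573]
```

>>> servo_tool(motion=[{"xyz": [0, -0.0003, 0], "spin": 0.12}, {"xyz": [0, -0.0003, 0], "spin": 0.24}, {"xyz": [0, -0.0003, 0], "spin": 0.36}, {"xyz": [0, -0.0003, 0], "spin": 0.48}, {"xyz": [0, -0.0003, 0], "spin": 0.6}])

```text
time_s: 11.05
position: [475.4, -183.5, 112.5]
ee_rot: [[0.657, 0.754, -0.0], [0.754, -0.657, -0.0], [-0.0, -0.0, -1.0]]
wrist_force: [-7.2, 1.2, 24.6]
finger_gap: 0.111
```

```bash
python3 -c "
from h import *
grab('scene','scene10')
crop('scene10',270,150,50,50,14,'s10')
to(477,-183,112,.289-1.62);print(robot.get_obs()['moment'])"
```

```text
t 11.1 pos [ 475.4 -183.5  112.5] yang -0.7228 shift mm [1.4 0.9 0.5] spin 0.6082 F [-7.1  1.1 24.5] gap 0.108 q6 0.33
[0.08616576 1.28099583 0.06206293]
```

View pics/s10.png

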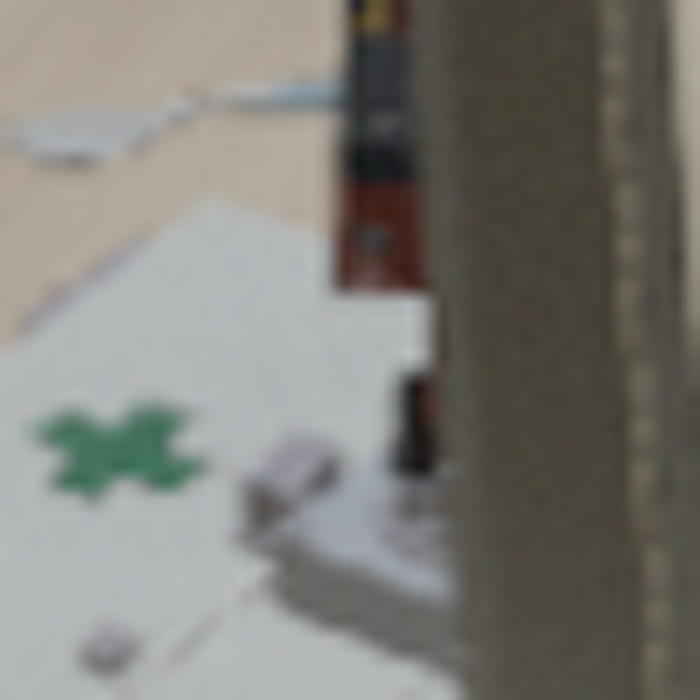

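The bow has turned with the fingers and still sits on the plug. I'll continue to the stop.

>>> servo_tool(motion=[{"xyz": [0, 0, 0], "spin": 0.12}, {"xyz": [0, 0, 0], "spin": 0.24}, {"xyz": [0, 0, 0], "spin": 0.36}, {"xyz": [0, 0, 0], "spin": 0.48}, {"xyz": [0, 0, 0], "spin": 0.6}])

```text
time_s: 11.6
position: [474.9, -182.9, 112.4]
ee_rot: [[0.968, 0.253, -0.001], [0.253, -0.968, 0.001], [-0.001, -0.001, -1.0]]
wrist_force: [-8.1, 5.4, 23.9]
finger_gap: 0.117
```

>>> servo_tool(motion=[{"xyz": [0, 0, 0], "spin": 0.04}, {"xyz": [0, 0, 0], "spin": 0.04}, {"xyz": [0, 0, 0], "spin": 0.04}])

```text
time_s: 11.9
position: [475.0, -182.8, 112.4]
ee_rot: [[0.976, 0.219, -0.001], [0.219, -0.976, 0.001], [-0.001, -0.001, -1.0]]
wrist_force: [-7.4, 3.8, 24.7]
finger_gap: 0.12
```

```bash
python3 -c "
from h import *
grab('scene','scene11');grab('top','top11')
crop('scene11',270,150,50,50,14,'s11')
to(477,-183,112,.289-1.66);print(robot.get_obs()['moment'])"
```

```text
t 12.0 pos [ 475.  -182.7  112.4] yang -1.3499 shift mm [1.9 0.7 0.4] spin 0.0211 F [-7.8  4.9 25.6] gap 0.117 q6 0.96
[0.75947187 1.33844144 0.71319612]
```

View pics/s11.png

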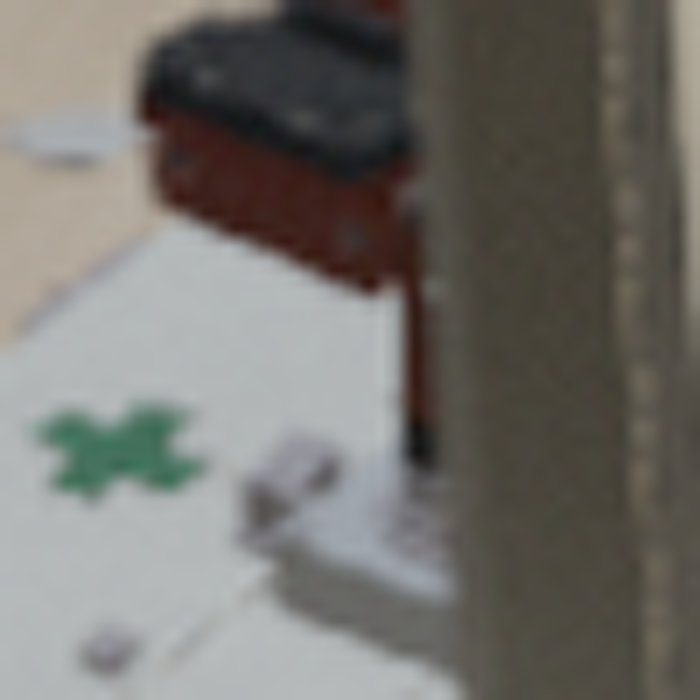

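The key has turned 1.64 rad and the twisting moment has risen to 0.7 Nm, which means the stop is reached. I'll ease off slightly and compare the bolt and keeper before and after.

>>> servo_tool(motion=[{"xyz": [0, 0, 0], "spin": -0.025}, {"xyz": [0, 0, 0], "spin": -0.025}, {"xyz": [0, 0, 0], "spin": -0.025}])

```text
time_s: 12.3
position: [475.0, -182.8, 112.4]
ee_rot: [[0.97, 0.243, -0.001], [0.243, -0.97, 0.001], [-0.001, -0.001, -1.0]]
wrist_force: [-6.7, 4.1, 24.3]
finger_gap: 0.119
```

```bash
python3 -c "
from h import *
grab('scene','scene12');to(477,-183,112,.289-1.62);print(robot.get_obs()['moment'])
crop('scene0',280,175,26,26,22,'a');crop('scene12',280,175,26,26,22,'b')
a=cv2.imread('pics/a.png');b=cv2.imread('pics/b.png');c=np.hstack([a,b]);cv2.imwrite('pics/cmp.png',cv2.resize(c,(800,400)))"
```

```text
t 12.35 pos [ 475.  -182.8  112.4] yang -1.3251 shift mm [1.9 0.7 0.4] spin 0.0059 F [-8.   3.6 25.2] gap 0.114 q6 0.93
[0.73993624 1.40462335 0.51860468]
```

View pics/cmp.png

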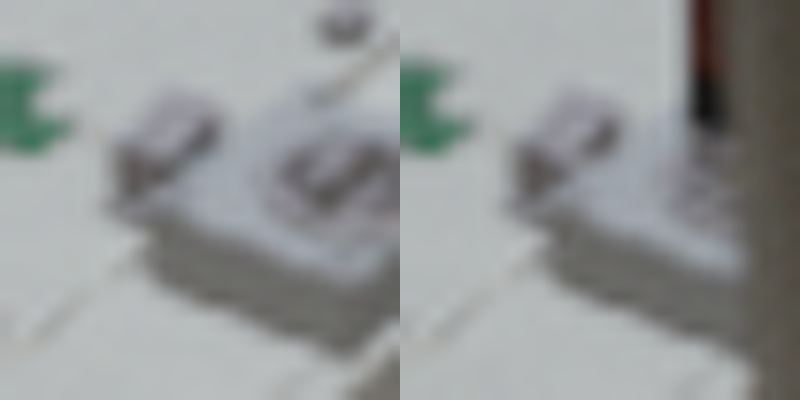

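```bash
python3 -c "
from h import *
for z in(113,116,119): print(z,proj('scene12',[[475+.97*17+s*.243*5,-182.8+.243*17-s*.97*5,z] for s in(1,-1)]).round(1).tolist())
crop('scene12',292,165,20,24,25,'z12')"
```

```text
113 [[299.3, 181.4], [297.5, 182.7]]
116 [[299.3, 180.6], [297.6, 181.9]]
119 [[299.4, 179.9], [297.6, 181.2]]
```

View pics/z12.png

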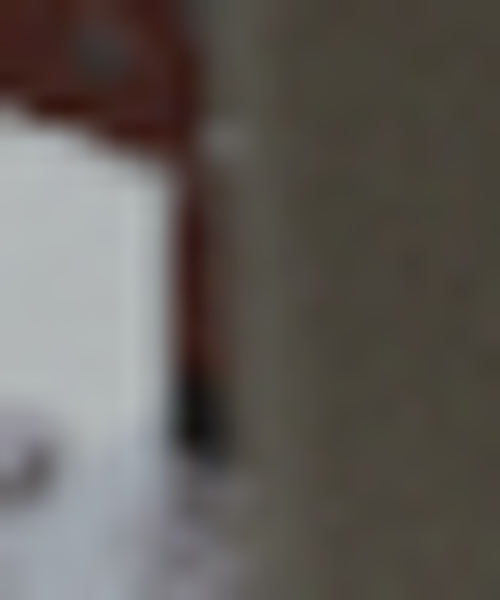

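```bash
python3 -c "
from h import *
t=np.array([475,-182.8]);x=np.array([.97,.243]);y=np.array([.243,-.97])
for n,a,b in(('camfinger in',10,-5),('camfinger out',10,-17),('far in',10,5),('bow l',17,-5)):
  for z in(112.4,120): print(n,z,proj('scene12',[*(t+a*x+b*y),z]).round(1).tolist())
p=[475,-182.8]
# earlier s9: time before turn
t=np.array([477.2,-183.5]);x=np.array([-.285,.959]);y=np.array([.959,.285])
for n,a,b in(('s9 far finger in',10,5),('far out',10,17),('near',10,-5),('bow',17,5),('bow-',17,-5)):
  print(n,proj('scene9',[*(t+a*x+b*y),112.9]).round(1).tolist())
"
```

```text
camfinger in 112.4 [[299.2, 183.6]]
camfinger in 120 [[299.3, 181.6]]
camfinger out 112.4 [[297.1, 185.1]]
camfinger out 120 [[297.2, 183.2]]
far in 112.4 [[301.0, 182.3]]
far in 120 [[301.1, 180.3]]
bow l 112.4 [[297.5, 182.8]]
bow l 120 [[297.6, 180.9]]
s9 far finger in [[299.4, 184.3]]
far out [[296.4, 183.1]]
near [[301.9, 185.3]]
bow [[298.2, 185.3]]
bow- [[300.8, 186.3]]
```

The bow's bottom edge matches the height expected with the key home. I'll hold for half a second and check that nothing creeps.

>>> servo_tool(motion=[{"xyz": [0, 0, 0], "spin": 0}, {"xyz": [0, 0, 0], "spin": 0}, {"xyz": [0, 0, 0], "spin": 0}, {"xyz": [0, 0, 0], "spin": 0}, {"xyz": [0, 0, 0], "spin": 0}])

```text
time_s: 12.85
position: [475.0, -182.8, 112.4]
ee_rot: [[0.97, 0.243, -0.001], [0.243, -0.97, 0.001], [-0.001, -0.001, -1.0]]
wrist_force: [-7.1, 4.5, 25.2]
finger_gap: 0.121
```

```bash
python3 -c "
from h import *
to(477,-183,112,.289-1.62);print(robot.get_obs()['moment'])
im=grab('scene','scene13')
a=cv2.imread('pics/scene0.png');cv2.imwrite('pics/c13.png',np.hstack([cv2.resize(i[200:290,90:260],None,fx=2.3,fy=2.3) for i in(a,im)]))"
```

```text
t 12.85 pos [ 475.  -182.8  112.4] yang -1.3252 shift mm [1.9 0.7 0.4] spin 0.0058 F [-7.1  4.5 25.2] gap 0.121 q6 0.93
[0.79061395 1.31662824 0.59899295]
```

View pics/c13.png

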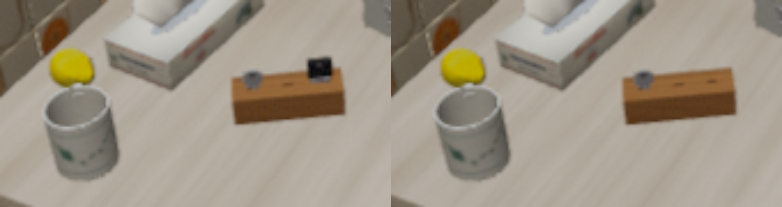

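The hold is steady: the pose is unchanged, with 25 N of push and 0.6 Nm against the stop. The mug and the other key are where they were. I'll hand it in.

```bash
python3 -c "
from bench import robot
print(robot.sign_off())"
```

```text
the job is handed in; nothing more can be done
None
```

I drew the thick key out of the block, pushed it down into the lock past both wafers and turned it clockwise until it met the stop. I handed the job in at about 13 s with the key still gripped, pressed down and turned.

**Key home:** the push stopped hard at tool height 112.4 mm, where about 113 mm was expected. The bow's lower edge in the picture fits that height.

**Turn:** the gripper turned about 1.61 rad after I eased back 0.025 rad from the stop. There was almost no resistance until the end, then 0.5–0.7 Nm. Over the last half second the pose, the 25 N push and the grip held steady, with the jaws open about 10 mm on the bow.

**Bystanders:** the mug and the other key look unmoved in the last picture. I did not check the glass again; the arm came no nearer than about 200 mm in plan to where I first measured it.

**Not confirmed:** I could not see the bolt move, because the picture is too coarse there and the arm covered part of the lock. That it is drawn back follows only from the turn and the stop. A side force of about 8 N on the wrist also remained at the end.

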